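# Put the studio desk things back on their trays

## Robot

A 6-joint arm with a two-finger parallel gripper is mounted at the origin on the work surface. World frame = base frame: x ahead of the robot, y to its left, z up, the work surface at z = 0. Lengths are in m, angles in rad, forces in N, time in s.
With the tool pointing down it reaches from about 0.225 to 0.875 m from the base axis. Payload 3.4 kg.
Tool frame: the origin (TCP) lies between the finger pads; the fingertips stand 17 mm ahead of it and the grasp point (between the pads) lies 2 mm behind it; z points along the fingers, y is the line along which they close (so a half turn about z gives the same grasp; the last joint's range is limited). The gripper opens to 85 mm and grips with 20 to 120 N. Pads are 22 mm wide; open, the fingers measure 114 mm over their backs; the gripper's body (76 mm by 85 mm) begins 54 mm behind the grasp point. The pads swing forward as they close: fully open they stand 13 mm farther back than shut.
Start: joints at [-1.378, 0.276, 1.505, -0, 1.361, -0.121], TCP at [0.177, -0.547, 0.248] pointing down, gripper open.
Joint ranges: [-2.89, 2.89], [-0.75, 2.08], [0.22, 2.7], [-1.18, 4.32], [0.11, 2.71], [-2.7, 2.7]. Speed limits (rad/s): [2.57, 2.57, 3.14, 3.14, 3.14, 3.14].

## Interface

Orientations are given as a 3x3 rotation matrix whose columns are the frame's x, y, z axes.
In Python, from bench import * gives the robot as it stands.
- The arm moves only by the tool step_arm, never from a script. Its argument "series" is a list of rows, each an object with "grip": the closure, from -1 (fully open) to 1 (shut); "offset": the shift along the world's x, y, z in m, a list of three; "yaw": the turn about the world's z in rad. In form: [{"grip": grip, "offset": [x, y, z], "yaw": yaw}, ...]. A call has 1 to 5 rows; each row is the pose to reach, as a shift and turn from the pose commanded when the call began; what a row does not reach only later rows make up. A row lasts 1/8 s, in which the tool goes at most 62.5 mm and 10.7 degrees, less where a joint would pass 70% of its speed; a pose out of reach is approached as far as the arm can. A call with a gripper value outside its range is refused whole. The fingers move at their own pace and stop on an object; "force" is the grip in N (left out, the last holds). Time passes only in rows, so rows that repeat a pose let the fingers close. It gives the time, the measured TCP pose, the force, the opening and the grip force at its end, in the units of the state.
- get_state(): the state, without advancing time (a new reading comes with each control period).
- read_camera(name): name is "scene" or "top"; returns (picture, depth): 480x640x3 uint8, blue, green, red; 480x640 float32, m along the optical axis (not along the pixel's ray), 0 where there is no reading.
- camera_model(name): a dict with "fx", "fy", "cx", "cy" (pixels), "R" (3x3) and "t" (3): a world point X has camera coordinates R X + t. Camera axes: x right, y down, z forward; pixel columns grow to the right and rows downward; lengths in m; the calibration is good to about 2 mm. A picture is of the moment at which its call begins. camera_model takes no time and is no camera call.
- sign_off(): hands the job in; it is judged then, once.
Trained networks look in the newest picture that a camera, given by its name, has taken for a name from the list of things; names that differ only in an ending like _2 or _b are one class to them, and where a whole thing is asked for, a point or a joint stands for the part that bears it (a point fixed in the world has none). Each returns a list of dicts, best first, with "conf" (0 to 1); they miss things now and then, are a little off and sometimes report something else, mostly with a low value. They report only what shows in the picture. A call takes as long as a camera call. They do not tell look-alikes from the thing itself.
- look_for(camera, thing): "point" ([x, y, z] in m, in world coordinates, good to about 4 mm: the middle of the surface that is visible of it).
- outline_of(camera, thing): "mask" (480x640 bool, what is visible of it).
The state is a dict: "time": time; "q": joint angles; "joint_vel": joint speeds; "joint_efforts": joint torques, N m; "tool_pos": TCP position; "orientation": TCP orientation; "wrist_force": force on the tool from outside, world axes, zero at the start; "torque": the same for the moment, N m; "grip_width": opening from 0.0 (shut) to 1.0 (fully open); "finger_force": force on a finger pad.
Only numpy, scipy, OpenCV 4.12 (cv2) and the standard library are available. Lean on these libraries where they do the work, as an engineer would, in place of code of your own. Each camera call takes 0.05 s, during which the arm holds its last target. There are 200 camera calls.

## Task

Tidy the studio table: put the lamp, the steel tumbler, the tape measure and the stapler each into the low cork-floored tray shaped for its foot - lamp in the large round one, tumbler in the small round one, tape measure in the short rectangular one, stapler in the long rectangular one - standing upright and flat on the cork inside the rim. Set them down gently, do not drop them or knock them over, and leave the glass jar and the mug standing where they are.

Things in the scene. Friction and masses are not known exactly. Their poses are not given: they have to be found in the camera images.
- lamp: Small cordless table lamp standing upright: black round foot 90 mm across and 12 mm thick, thin stem, orange dome shade 80 mm across with its lower edge 86 mm and its crown 120 mm above the underside, and on top a black upright cylindrical grip knob 18 mm across, from 120 up to 152 mm. Too wide to hold by shade or foot: take it by the knob, tips above the crown. About 0.4 kg, most of it in the foot. Origin: centre of the underside; z up; round, so yaw means nothing.
- tumbler: Brushed-steel drinking tumbler with a black lid, closed, standing upright: 48 mm across at the foot, widening evenly to 58 mm at a height of 112 mm (56 mm at 90 mm), lid top at 120 mm, with a small flat tab on the lid to 124 mm. About 0.28 kg. Origin: centre of the underside; z up; round.
- tape: Yellow and black pocket tape measure standing on its narrow edge: a block 72 mm long (its x), 38 mm wide (its y), 62 mm high, with a small steel hook at its +x end, a 4 mm lock button on top, and a flat disc on each broad side (39 to 40 mm over the discs). Grasp it across its width. About 0.3 kg. Origin: centre of the underside; z up.
- stapler: Grey and black desk stapler standing on its base: base 110 mm long (its x), 34 mm wide (its y) and 10 mm high, above it a 28 mm wide arm up to 52 mm high, nearly as long as the base. Grasp it across the arm, near the middle. About 0.25 kg. Origin: centre of the underside; z up.
- lamp_tray: The large round tray, the lamp's: a low tray fixed to the table: cork floor 3 mm thick, dark steel rim 4 mm thick whose top is 8 mm above the table. Inside diameter 110 mm, outside 118 mm. Origin: centre of its underside, on the table. z up.
- tumbler_tray: The small round tray, the tumbler's: a low tray fixed to the table: cork floor 3 mm thick, dark steel rim 4 mm thick whose top is 8 mm above the table. Inside diameter 68 mm, outside 76 mm. Origin: centre of its underside, on the table. z up.
- tape_tray: The short rectangular tray, the tape measure's: a low tray fixed to the table: cork floor 3 mm thick, dark steel rim 4 mm thick whose top is 8 mm above the table. Inside 92 mm along its x, 58 mm along its y (outside 100 by 66 mm). Origin: centre of its underside, on the table. z up.
- stapler_tray: The long rectangular tray, the stapler's: a low tray fixed to the table: cork floor 3 mm thick, dark steel rim 4 mm thick whose top is 8 mm above the table. Inside 130 mm along its x, 54 mm along its y (outside 138 by 62 mm). Origin: centre of its underside, on the table. z up.
- jar: Bystander, to be left alone: pale cloudy glass jar with a plain steel lid, 60 mm across, 85 mm high, standing beyond the trays. Origin: centre of the underside.
- mug: Bystander, to be left alone: white mug, 76 mm across, 90 mm high, handle at its +y, standing beyond the trays. Origin: centre of the underside.
There are look-alikes about, which are no part of the job. There is more than one size of the lamp; the job needs the smaller. What is shaped like the tumbler but red is not meant.

How it is judged:
By the outcome, as a careful person would: the job done as asked, in the order asked, and still so for the second after the job is handed in, with the robot touching nothing.
It also fails if it takes over 122 s, if anything falls off the work surface, if the arm or the gripper's body presses on something with over 40 N, if the wrist force passes 120 N, or if a joint passes its speed limit or range.

## Working session

There is one attempt and no reset: what is moved stays moved. The work goes in short steps, Python scripts to look and compute and a tool call to move; the robot and the scene stay as the last step left them, time stands still between calls to the robot, and variables do not carry over. Pictures are saved under pics/ and viewed, at most 14 in all, crops included, and the job is handed in when it is done.

Besides the shell and the picture viewer there is one more tool, called after "Request:" as a command line: name --argument value ..., lists and objects as JSON in quotes. step_arm: Moves the arm, as the interface text tells. Its arguments: {"type":"object","properties":{"series":{"type":"array"},"force":{"type":"number"}},"required":["series"]}

```bash
ls; mkdir -p pics
python3 - <<'E'
from bench import *
import cv2
for n in("scene","top"):
    p,d=read_camera(n); cv2.imwrite(f"pics/{n}0.png",p)
    m=camera_model(n); print(n,m)
print(get_state())
E
```

```text
pics
scene {'fx': 545.0023764907797, 'fy': 545.0023764907797, 'cx': 325.03991519088004, 'cy': 245.17136247687478, 'R': array([[-0.64354722,  0.76521662,  0.01704412],
       [ 0.53783913,  0.46794221, -0.70125541],
       [-0.54458796, -0.44212398, -0.71270635]]), 't': array([ 0.32961153, -0.25879044,  1.64403015])}
top {'fx': 489.59522255581527, 'fy': 489.59522255581527, 'cx': 323.45498387719175, 'cy': 240.85512547225827, 'R': array([[ 0.02276656, -0.99951609, -0.02119602],
       [-0.99031557, -0.01964244, -0.13743817],
       [ 0.13695532,  0.02411974, -0.99028353]]), 't': array([0.00872447, 0.52283856, 1.17953854])}
{'time': 0.1, 'q': array([-1.37800749e+00,  2.76518533e-01,  1.50602667e+00,  5.97529712e-05,
        1.36072805e+00, -1.20991657e-01]), 'joint_vel': array([-0.00156324, -0.00029268, -0.00523745, -0.00021721, -0.00099197,
        0.00273161]), 'joint_efforts': array([ 1.49904925e-03, -4.17700267e+01, -2.46405512e+01, -1.14572022e-04,
        5.87714254e-03,  9.00231271e-06]), 'tool_pos': array([ 0.17740753, -0.54646279,  0.24752572]), 'orientation': array([[ 9.51177391e-01,  3.08644617e-01, -2.64640782e-04],
       [ 3.08644621e-01, -9.51175978e-01,  1.66066119e-03],
       [ 2.60834183e-04, -1.66126333e-03, -9.99998586e-01]]), 'wrist_force': array([-0.04996551,  0.17145587, -0.26884961]), 'torque': array([ 0.00588784, -0.11445068,  0.01484221]), 'finger_force': 0.0, 'grip_width': 0.9982773023959165}
```

View pics/scene0.png

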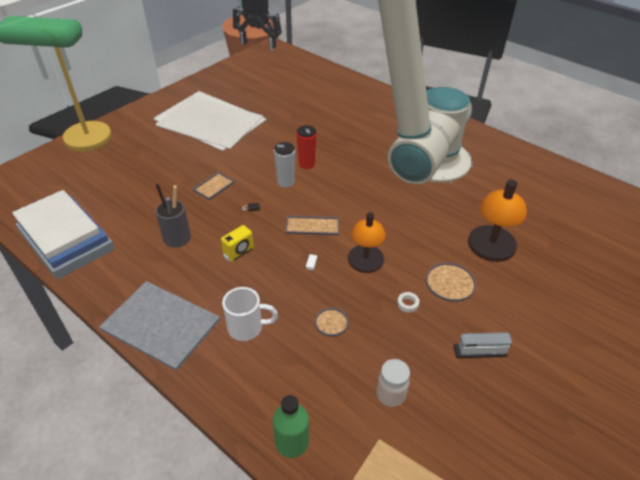

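View pics/top0.png

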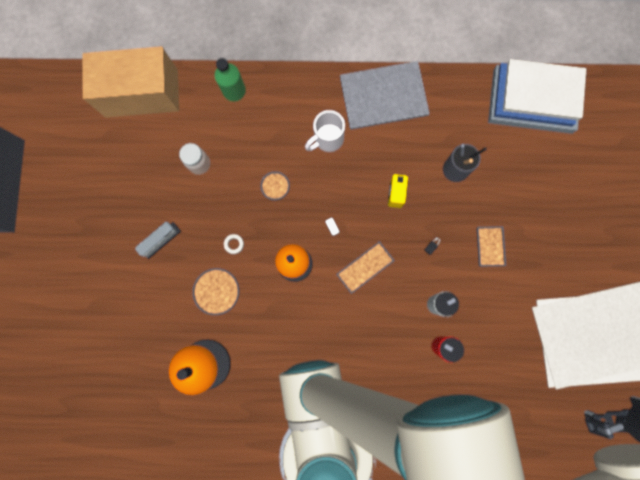

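Scene: the small lamp is at scene (367,240) / top (292,262), and the large look-alike at scene (500,220) / top (195,370). The steel tumbler is at scene (285,165) / top (443,304), and the red one at (307,147) / (448,349). The tape is at top (398,190) and the stapler at top (157,240). The trays in the top view are lamp (216,292), tumbler (275,186), tape (491,246) and stapler (365,267). The smaller lamp and the brushed-steel tumbler fit the description. I'll confirm both in a crop and measure.

```bash
cat > h.py <<'E'
from bench import *
import numpy as np, cv2
def cloud(n,mask,d):
    m=camera_model(n); v,u=np.nonzero(mask&(d>0)); z=d[v,u]
    c=np.stack([(u-m['cx'])/m['fx']*z,(v-m['cy'])/m['fy']*z,z],1)
    return (c-m['t'])@m['R']
def plane(n,mask,h):
    m=camera_model(n); v,u=np.nonzero(mask)
    r=np.stack([(u-m['cx'])/m['fx'],(v-m['cy'])/m['fy'],np.ones(len(u))],1)@m['R']
    o=-m['R'].T@m['t']; return (o+r*((h-o[2])/r[:,2])[:,None])[:,:2]
def rect(p):
    r=cv2.minAreaRect((p[:,:2]*1000).astype(np.float32)); b=cv2.boxPoints(r)
    e=[b[1]-b[0],b[2]-b[1]]; e=max(e,key=np.linalg.norm)
    return np.round(r[0],1),np.round(sorted(r[1]),1),round(np.degrees(np.arctan2(e[1],e[0]))%180,1)
E
python3 - <<'E'
from h import *
im={}
for n in("top","scene"):
    p,d=read_camera(n); im[n]=p
    hsv=cv2.cvtColor(p,cv2.COLOR_BGR2HSV)
    for th in["lamp","tumbler","tape","stapler","lamp_tray","tumbler_tray","tape_tray","stapler_tray","jar","mug"]:
        for o in outline_of(n,th):
            if o['conf']<.3: continue
            k=o['mask']; v,u=np.nonzero(k)
            if 'tray' in th: print(n,th,round(o['conf'],2),(u.mean().round(),v.mean().round()),rect(plane(n,k,.006)))
            else:
                c=cloud(n,k,d); print(n,th,round(o['conf'],2),(u.mean().round(),v.mean().round()),len(u),'zmax',np.percentile(c[:,2],[2,50,98]).round(3))
                for lo,hi in[(.005,.016),(.02,.045),(.046,.056),(.057,.064),(.08,.09),(.105,.122),(.126,.155)]:
                    s=c[(c[:,2]>lo)&(c[:,2]<hi)]
                    if len(s)>8: print('   ',lo,hi,len(s),rect(s))
a=cv2.resize(im["scene"][130:290,250:550],None,fx=2.6,fy=2.6,interpolation=cv2.INTER_CUBIC)
cv2.imwrite("pics/crop1.png",a)
E
```

```text
top lamp 0.92 (np.float64(293.0), np.float64(262.0)) 1013 zmax [0.01  0.111 0.152]
    0.005 0.016 137 (array([451.4,  78.5]), array([39.4, 85.1]), np.float32(130.1))
    0.105 0.122 584 (array([468.2,  92.5]), array([66.6, 68.6]), np.float32(118.6))
    0.126 0.155 56 (array([467.5,  92.2]), array([15.8, 16.6]), np.float32(46.5))
top lamp 0.88 (np.float64(200.0), np.float64(366.0)) 2543 zmax [0.012 0.146 0.205]
    0.005 0.016 319 (array([227. , 283.2]), array([ 74.5, 117.9]), np.float32(27.0))
    0.02 0.045 39 (array([228. , 272.1]), array([ 51.2, 102.4]), np.float32(22.7))
    0.105 0.122 33 (array([232.9, 267.5]), array([26.7, 91.7]), np.float32(26.1))
    0.126 0.155 1039 (array([217.7, 300.9]), array([ 99.7, 103.6]), np.float32(35.1))
top tumbler 0.97 (np.float64(448.0), np.float64(348.0)) 649 zmax [0.017 0.12  0.126]
    0.005 0.016 9 (array([ 277.7, -251.7]), array([ 5.1, 27.2]), np.float32(169.9))
    0.02 0.045 26 (array([ 280.1, -254.2]), array([10.1, 39.8]), np.float32(159.7))
    0.046 0.056 15 (array([ 280. , -254.4]), array([11. , 42.4]), np.float32(159.8))
    0.08 0
[... 7663 characters left out ...]
 array([37.5, 58.1]), np.float32(122.2))
    0.057 0.064 123 (array([739.6, 358.6]), array([31.7, 55.6]), np.float32(109.3))
    0.08 0.09 552 (array([728. , 353.7]), array([51.6, 52.5]), np.float32(6.4))
scene mug 0.67 (np.float64(245.0), np.float64(314.0)) 1794 zmax [0.004 0.055 0.091]
    0.005 0.016 149 (array([808.6,  14.6]), array([65.1, 74.2]), np.float32(79.0))
    0.02 0.045 462 (array([803.3,  26.7]), array([74.7, 98. ]), np.float32(96.5))
    0.046 0.056 194 (array([802.5,  28. ]), array([75.2, 99.2]), np.float32(97.9))
    0.057 0.064 135 (array([802.9,  27.4]), array([74.5, 98.4]), np.float32(96.6))
    0.08 0.09 266 (array([804.2,  14. ]), array([73.8, 76.3]), np.float32(80.8))
```

View pics/crop1.png

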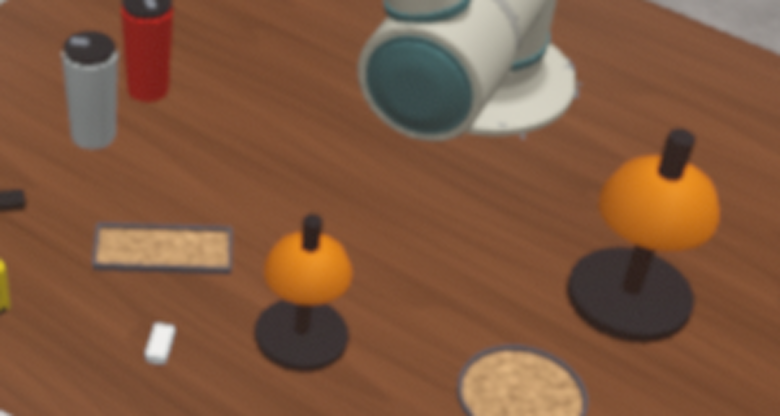

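The crop shows the smaller lamp at crop (308,290), which is scene (367,240), with a knob top of 0.152 m. The other lamp reaches 0.205 m. The steel tumbler is at crop (90,90) and the red one is beside it at (147,50). The targets are the small lamp at (0.469, 0.094) and the steel tumbler at (0.376, -0.261). I'm moving to the lamp first.

Request:
step_arm --series '[{"grip": -1, "offset": [0.024, 0.053, 0], "yaw": 0}, {"grip": -1, "offset": [0.048, 0.106, 0], "yaw": 0}, {"grip": -1, "offset": [0.072, 0.159, 0], "yaw": 0}, {"grip": -1, "offset": [0.096, 0.212, 0], "yaw": 0}, {"grip": -1, "offset": [0.12, 0.265, 0], "yaw": 0}]' --force 40

```text
time: 1.82
tool_pos: [0.298, -0.2803, 0.2485]
orientation: [[0.951, 0.308, 0.001], [0.308, -0.951, -0.001], [0.001, 0.001, -1.0]]
wrist_force: [0.5, -1.0, 0.4]
grip_width: 1.0
finger_force: 0.0
```

Request:
step_arm --series '[{"grip": -1, "offset": [0.024, 0.053, 0], "yaw": 0}, {"grip": -1, "offset": [0.048, 0.106, 0], "yaw": 0}, {"grip": -1, "offset": [0.072, 0.159, 0], "yaw": 0}, {"grip": -1, "offset": [0.096, 0.212, 0], "yaw": 0}, {"grip": -1, "offset": [0.12, 0.265, 0], "yaw": 0}]'

```text
time: 2.45
tool_pos: [0.4182, -0.0152, 0.2488]
orientation: [[0.951, 0.309, 0.002], [0.309, -0.951, -0.001], [0.001, 0.001, -1.0]]
wrist_force: [0.5, -0.6, 1.0]
grip_width: 0.996
finger_force: 0.0
```

Request:
step_arm --series '[{"grip": -0.6, "offset": [0.026, 0.055, 0], "yaw": 0}, {"grip": -0.4, "offset": [0.052, 0.11, 0], "yaw": 0}, {"grip": -0.2, "offset": [0.052, 0.11, 0], "yaw": 0}, {"grip": 0, "offset": [0.052, 0.11, 0], "yaw": 0}]'

```text
time: 2.95
tool_pos: [0.469, 0.0928, 0.2481]
orientation: [[0.951, 0.31, -0.001], [0.31, -0.951, -0.001], [-0.001, 0.001, -1.0]]
wrist_force: [-0.1, -0.2, 0.6]
grip_width: 0.499
finger_force: 0.0
```

Request:
step_arm --series '[{"grip": 0, "offset": [0, 0.001, -0.035], "yaw": 0}, {"grip": 0, "offset": [0, 0.001, -0.065], "yaw": 0}, {"grip": 0, "offset": [0, 0.001, -0.085], "yaw": 0}, {"grip": 0, "offset": [0, 0.001, -0.101], "yaw": 0}, {"grip": 0, "offset": [0, 0.001, -0.101], "yaw": 0}]'

```text
time: 3.58
tool_pos: [0.4681, 0.0923, 0.1466]
orientation: [[0.952, 0.306, -0.003], [0.306, -0.952, -0.001], [-0.003, -0.0, -1.0]]
wrist_force: [0.3, -0.4, 0.6]
grip_width: 0.504
finger_force: 0.0
```

Request:
step_arm --series '[{"grip": 0.3, "offset": [0, 0, 0], "yaw": 0}, {"grip": 0.5, "offset": [0, 0, 0], "yaw": 0}, {"grip": 0.7, "offset": [0, 0, 0], "yaw": 0}, {"grip": 1, "offset": [0, 0, 0], "yaw": 0}, {"grip": 1, "offset": [0, 0, 0], "yaw": 0}]'

```text
time: 4.2
tool_pos: [0.4701, 0.0937, 0.1483]
orientation: [[0.951, 0.309, 0.002], [0.309, -0.951, -0.001], [0.001, 0.002, -1.0]]
wrist_force: [-0.3, -2.5, 6.3]
grip_width: 0.192
finger_force: 39.3
```

Request:
step_arm --series '[{"grip": 1, "offset": [0, 0, 0.003], "yaw": 0}, {"grip": 1, "offset": [0, 0, 0.01], "yaw": 0}, {"grip": 1, "offset": [0, 0, 0.025], "yaw": 0}, {"grip": 1, "offset": [0, 0, 0.045], "yaw": 0}, {"grip": 1, "offset": [0, 0, 0.06], "yaw": 0}]' --force 60

```text
time: 4.82
tool_pos: [0.4694, 0.0942, 0.2079]
orientation: [[0.951, 0.309, -0.0], [0.309, -0.951, 0.0], [-0.0, -0.0, -1.0]]
wrist_force: [-0.4, -0.2, -4.4]
grip_width: 0.184
finger_force: 58.7
```

Request:
step_arm --series '[{"grip": 1, "offset": [-0.01, 0.026, 0], "yaw": 0}, {"grip": 1, "offset": [-0.028, 0.075, 0], "yaw": 0}, {"grip": 1, "offset": [-0.046, 0.124, 0], "yaw": 0}, {"grip": 1, "offset": [-0.064, 0.172, 0], "yaw": 0}, {"grip": 1, "offset": [-0.074, 0.198, 0], "yaw": 0}]'

```text
time: 5.45
tool_pos: [0.394, 0.2942, 0.2073]
orientation: [[0.951, 0.311, -0.001], [0.311, -0.951, 0.001], [-0.001, -0.001, -1.0]]
wrist_force: [-0.1, -0.4, -4.1]
grip_width: 0.186
finger_force: 59.0
```

Request:
step_arm --series '[{"grip": 1, "offset": [0, 0, -0.01], "yaw": 0}, {"grip": 1, "offset": [0, 0, -0.025], "yaw": 0}, {"grip": 1, "offset": [0, 0, -0.035], "yaw": 0}, {"grip": 1, "offset": [0, 0, -0.035], "yaw": 0}]'

```text
time: 5.95
tool_pos: [0.395, 0.2908, 0.171]
orientation: [[0.952, 0.307, -0.003], [0.307, -0.952, -0.002], [-0.003, 0.001, -1.0]]
wrist_force: [0.3, -0.4, -4.7]
grip_width: 0.182
finger_force: 59.0
```

Run:
```python
from h import *
for n in("scene","top"):
    p,d=read_camera(n); cv2.imwrite(f"pics/{n}1.png",p)
    c=cloud(n,np.ones(d.shape,bool),d); x,y,z=c.T
    m=(np.hypot(x-.395,y-.292)<.085)
    for lo,hi in[(.012,.03),(.03,.045),(.09,.105),(.105,.125),(.125,.15)]:
        s=c[m&(z>lo)&(z<hi)]
        if len(s)>8: print(n,lo,hi,len(s),rect(s),np.median(s[:,2]).round(4))
p=cv2.imread("pics/scene1.png")[150:330,330:570]
cv2.imwrite("pics/c2.png",cv2.resize(p,None,fx=3,fy=3))
```

```text
scene 0.012 0.03 78 (array([403.9, 292.8]), array([69.3, 88.8]), np.float32(117.5)) 0.0277
scene 0.03 0.045 774 (array([395. , 291.8]), array([85.8, 88.5]), np.float32(103.7)) 0.0342
scene 0.105 0.125 277 (array([404.9, 296. ]), array([57.2, 77.9]), np.float32(114.3)) 0.1175
scene 0.125 0.15 497 (array([400.1, 293.9]), array([58.7, 68.4]), np.float32(117.0)) 0.1352
top 0.012 0.03 24 (array([391.2, 274. ]), array([ 80.2, 106.1]), np.float32(173.6)) 0.0254
top 0.03 0.045 344 (array([386.6, 270.5]), array([49. , 88.6]), np.float32(162.6)) 0.0353
top 0.105 0.125 133 (array([391.5, 281.2]), array([62.2, 78.7]), np.float32(169.5)) 0.1191
top 0.125 0.15 332 (array([390.7, 280. ]), array([52.3, 70.3]), np.float32(167.6)) 0.1356
```

View pics/c2.png

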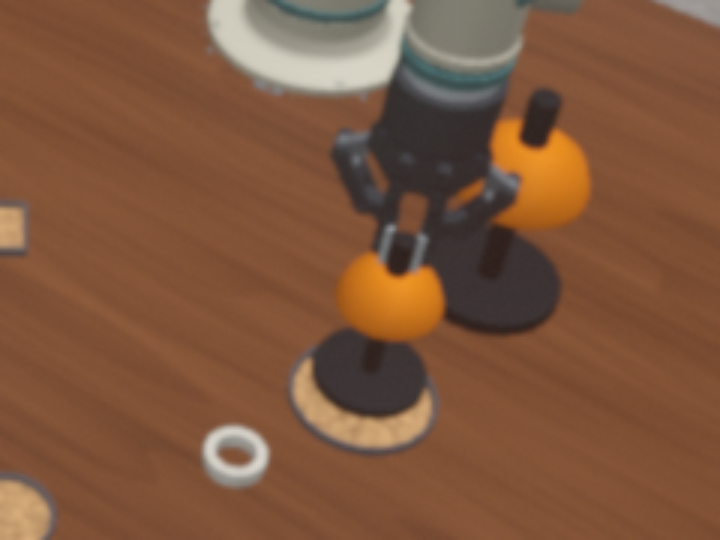

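The crop shows the lamp upright above its tray. Its foot is centred at (0.395, 0.292), which matches the tray. I'm lowering it gently.

Request:
step_arm --series '[{"grip": 1, "offset": [0, 0, -0.007], "yaw": 0}, {"grip": 1, "offset": [0, 0, -0.013], "yaw": 0}, {"grip": 1, "offset": [0, 0, -0.016], "yaw": 0}, {"grip": 1, "offset": [0, 0, -0.018], "yaw": 0}, {"grip": 1, "offset": [0, 0, -0.018], "yaw": 0}]'

```text
time: 6.68
tool_pos: [0.3954, 0.2921, 0.1542]
orientation: [[0.951, 0.309, -0.0], [0.309, -0.951, -0.0], [-0.0, 0.0, -1.0]]
wrist_force: [-0.0, 0.2, -4.3]
grip_width: 0.184
finger_force: 59.0
```

Request:
step_arm --series '[{"grip": 1, "offset": [0, 0, -0.001], "yaw": 0}, {"grip": 1, "offset": [0, 0, -0.002], "yaw": 0}, {"grip": 1, "offset": [0, 0, -0.003], "yaw": 0}]'

```text
time: 7.05
tool_pos: [0.3954, 0.2921, 0.1514]
orientation: [[0.951, 0.309, -0.0], [0.309, -0.951, -0.0], [-0.0, 0.0, -1.0]]
wrist_force: [-0.6, -0.3, 2.7]
grip_width: 0.181
finger_force: 59.5
```

Request:
step_arm --series '[{"grip": 1, "offset": [0, 0, 0], "yaw": 0}, {"grip": 0.6, "offset": [0, 0, 0], "yaw": 0}, {"grip": 0.4, "offset": [0, 0, 0], "yaw": 0}, {"grip": 0.1, "offset": [0, 0, 0], "yaw": 0}, {"grip": 0, "offset": [0, 0, 0], "yaw": 0}]' --force 20

```text
time: 7.68
tool_pos: [0.3958, 0.2922, 0.1517]
orientation: [[0.951, 0.309, 0.001], [0.309, -0.951, 0.0], [0.001, -0.0, -1.0]]
wrist_force: [-0.3, 0.2, -0.9]
grip_width: 0.497
finger_force: 0.0
```

Request:
step_arm --series '[{"grip": 0, "offset": [0, 0, 0.01], "yaw": 0}, {"grip": 0, "offset": [0, 0, 0.03], "yaw": 0}, {"grip": 0, "offset": [0, 0, 0.06], "yaw": 0}, {"grip": 0, "offset": [0, 0, 0.1], "yaw": 0}]'

```text
time: 8.18
tool_pos: [0.3951, 0.2918, 0.2524]
orientation: [[0.951, 0.309, -0.001], [0.309, -0.951, -0.001], [-0.001, 0.0, -1.0]]
wrist_force: [0.5, -0.0, 0.4]
grip_width: 0.497
finger_force: 0.0
```

Request:
step_arm --series '[{"grip": -0.4, "offset": [-0.002, -0.055, 0], "yaw": -0.05}, {"grip": -1, "offset": [-0.004, -0.11, 0], "yaw": -0.1}, {"grip": -1, "offset": [-0.006, -0.165, 0], "yaw": -0.15}, {"grip": -1, "offset": [-0.008, -0.22, 0], "yaw": -0.2}, {"grip": -1, "offset": [-0.01, -0.276, 0], "yaw": -0.25}]'

```text
time: 8.8
tool_pos: [0.3855, 0.0145, 0.2523]
orientation: [[0.998, 0.063, 0.002], [0.063, -0.998, -0.0], [0.002, 0.001, -1.0]]
wrist_force: [1.1, -0.1, -0.3]
grip_width: 0.998
finger_force: 0.0
```

Request:
step_arm --series '[{"grip": -1, "offset": [-0.002, -0.055, 0], "yaw": -0.03}, {"grip": -1, "offset": [-0.004, -0.11, 0], "yaw": -0.064}, {"grip": -1, "offset": [-0.006, -0.165, 0], "yaw": -0.064}, {"grip": -1, "offset": [-0.008, -0.22, 0], "yaw": -0.064}, {"grip": -1, "offset": [-0.009, -0.277, 0], "yaw": -0.064}]'

```text
time: 9.43
tool_pos: [0.3763, -0.2628, 0.2523]
orientation: [[1.0, -0.001, 0.002], [-0.001, -1.0, -0.001], [0.002, 0.001, -1.0]]
wrist_force: [0.5, -0.3, 0.4]
grip_width: 0.996
finger_force: 0.0
```

Request:
step_arm --series '[{"grip": -1, "offset": [0, 0, 0], "yaw": 0}, {"grip": -1, "offset": [0, 0, -0.04], "yaw": 0}, {"grip": -1, "offset": [0, 0, -0.08], "yaw": 0}, {"grip": -1, "offset": [0, 0, -0.1], "yaw": 0}]'

```text
time: 9.93
tool_pos: [0.3756, -0.2589, 0.15]
orientation: [[1.0, 0.0, -0.002], [0.0, -1.0, 0.003], [-0.002, -0.003, -1.0]]
wrist_force: [0.0, 0.0, 0.3]
grip_width: 1.002
finger_force: 0.0
```

Run:
```python
from h import *
for n in("top","scene"):
    p,d=read_camera(n); cv2.imwrite(f"pics/{n}2.png",p)
    for o in outline_of(n,"lamp"):
        c=cloud(n,o['mask'],d)
        for lo,hi in [(.008,.022),(.11,.125),(.13,.16)]:
            s=c[(c[:,2]>lo)&(c[:,2]<hi)]
            if len(s)>8: print(n,round(o['conf'],2),lo,len(s),rect(s),np.median(s[:,2]).round(4))
```

```text
top 0.92 0.008 685 (array([225.3, 283.1]), array([ 76.5, 120.1]), np.float32(25.6)) 0.0163
top 0.92 0.11 60 (array([215.1, 298.3]), array([ 96.2, 107.2]), np.float32(177.6)) 0.1218
top 0.92 0.13 1260 (array([216.2, 301.9]), array([ 99.7, 102.2]), np.float32(36.2)) 0.1495
top 0.65 0.008 308 (array([391.4, 275.1]), array([54. , 86.3]), np.float32(173.7)) 0.0149
top 0.65 0.11 538 (array([393. , 290.1]), array([66.5, 66.7]), np.float32(166.7)) 0.1173
top 0.65 0.13 69 (array([393. , 289.7]), array([16.1, 17.5]), np.float32(178.3)) 0.154
scene 0.91 0.008 798 (array([395.1, 293.2]), array([87.8, 88.4]), np.float32(9.6)) 0.0146
scene 0.91 0.11 424 (array([394.9, 293.1]), array([63.7, 65.6]), np.float32(21.6)) 0.1174
scene 0.91 0.13 101 (array([394.9, 292.8]), array([17.5, 17.7]), np.float32(30.6)) 0.1493
scene 0.57 0.008 1175 (array([217.9, 304.7]), array([115.1, 125.8]), np.float32(26.3)) 0.0161
scene 0.57 0.11 143 (array([243.3, 315.6]), array([ 52.8, 106.9]), np.float32(109.7)) 0.1215
scene 0.57 0.13 860 (array([226.9, 308.8]), array([ 91.3, 102.5]), np.float32(102.7)) 0.1476
```

View pics/scene2.png

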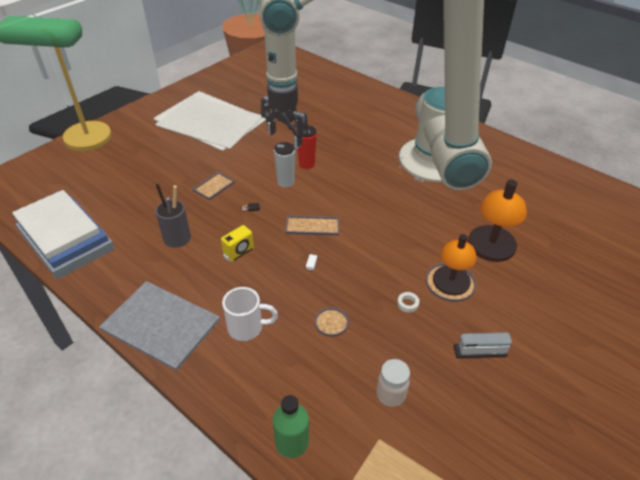

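The lamp now stands upright in its tray at scene (452,280), with the foot top at 15 mm. The gripper is above the steel tumbler at scene (285,160). Next I descend and grip.

Request:
step_arm --series '[{"grip": -1, "offset": [0, 0, -0.025], "yaw": 0}, {"grip": -1, "offset": [0, 0, -0.045], "yaw": 0}, {"grip": -1, "offset": [0, 0, -0.06], "yaw": 0}, {"grip": -1, "offset": [0, 0, -0.066], "yaw": 0}, {"grip": -1, "offset": [0, 0, -0.066], "yaw": 0}]'

```text
time: 10.75
tool_pos: [0.377, -0.2612, 0.0861]
orientation: [[1.0, -0.0, 0.001], [-0.0, -1.0, -0.001], [0.001, 0.001, -1.0]]
wrist_force: [-0.1, -0.5, 0.3]
grip_width: 0.997
finger_force: 0.0
```

Request:
step_arm --series '[{"grip": -0.7, "offset": [0, 0, 0], "yaw": 0}, {"grip": -0.5, "offset": [0, 0, 0], "yaw": 0}, {"grip": -0.35, "offset": [0, 0, 0], "yaw": 0}, {"grip": -0.1, "offset": [0, 0, 0], "yaw": 0}, {"grip": 1, "offset": [0, 0, 0], "yaw": 0}]' --force 40

```text
time: 11.38
tool_pos: [0.377, -0.2615, 0.086]
orientation: [[1.0, -0.0, 0.001], [-0.0, -1.0, -0.001], [0.001, 0.001, -1.0]]
wrist_force: [0.1, -0.7, 4.9]
grip_width: 0.657
finger_force: 42.0
```

Request:
step_arm --series '[{"grip": 1, "offset": [0, 0, 0], "yaw": 0}, {"grip": 1, "offset": [0, 0, 0.005], "yaw": 0}, {"grip": 1, "offset": [0, 0, 0.015], "yaw": 0}, {"grip": 1, "offset": [0, 0, 0.025], "yaw": 0}]'

```text
time: 11.88
tool_pos: [0.3763, -0.2607, 0.1108]
orientation: [[1.0, -0.0, -0.0], [-0.0, -1.0, 0.0], [-0.0, -0.0, -1.0]]
wrist_force: [-0.2, -0.6, -2.4]
grip_width: 0.658
finger_force: 42.8
```

Request:
step_arm --series '[{"grip": 1, "offset": [0, 0, 0.04], "yaw": 0}, {"grip": 1, "offset": [0.01, 0.01, 0.085], "yaw": 0}, {"grip": 1, "offset": [0.036, 0.05, 0.1], "yaw": 0}, {"grip": 1, "offset": [0.068, 0.095, 0.1], "yaw": 0}, {"grip": 1, "offset": [0.1, 0.14, 0.1], "yaw": 0}]' --force 50

```text
time: 12.5
tool_pos: [0.4773, -0.1197, 0.2114]
orientation: [[1.0, -0.001, 0.002], [-0.001, -1.0, -0.001], [0.002, 0.001, -1.0]]
wrist_force: [0.9, -0.1, -1.3]
grip_width: 0.655
finger_force: 53.7
```

Request:
step_arm --series '[{"grip": 1, "offset": [0.035, 0.049, 0], "yaw": 0}, {"grip": 1, "offset": [0.07, 0.098, 0], "yaw": 0}, {"grip": 1, "offset": [0.105, 0.147, 0], "yaw": 0}, {"grip": 1, "offset": [0.14, 0.196, 0], "yaw": 0}, {"grip": 1, "offset": [0.17, 0.238, 0], "yaw": 0}]'

```text
time: 13.12
tool_pos: [0.6474, 0.1192, 0.2106]
orientation: [[1.0, 0.001, 0.0], [0.001, -1.0, -0.0], [0.0, 0.0, -1.0]]
wrist_force: [1.0, -1.1, -2.3]
grip_width: 0.658
finger_force: 53.7
```

Request:
step_arm --series '[{"grip": 1, "offset": [0.015, 0.02, 0], "yaw": 0}, {"grip": 1, "offset": [0.025, 0.034, -0.02], "yaw": 0}, {"grip": 1, "offset": [0.025, 0.034, -0.06], "yaw": 0}, {"grip": 1, "offset": [0.025, 0.034, -0.095], "yaw": 0}, {"grip": 1, "offset": [0.025, 0.034, -0.095], "yaw": 0}]'

```text
time: 13.75
tool_pos: [0.6679, 0.1501, 0.1108]
orientation: [[1.0, -0.001, -0.01], [-0.001, -1.0, -0.002], [-0.01, 0.002, -1.0]]
wrist_force: [-0.3, -0.7, -2.4]
grip_width: 0.652
finger_force: 53.9
```

Run:
```python
from h import *
for n in("scene","top"):
    p,d=read_camera(n); cv2.imwrite(f"pics/{n}3.png",p)
    c=cloud(n,np.ones(d.shape,bool),d); x,y,z=c.T
    m=(np.hypot(x-.671,y-.151)<.05)
    for lo,hi in[(.018,.03),(.03,.05),(.05,.07),(.07,.09)]:
        s=c[m&(z>lo)&(z<hi)]
        if len(s)>8: print(n,lo,len(s),rect(s))
p=cv2.imread("pics/scene3.png")[200:360,230:470]
cv2.imwrite("pics/c3.png",cv2.resize(p,None,fx=3,fy=3))
print(get_state()['tool_pos'])
```

```text
scene 0.018 21 (array([677.9, 161.8]), array([13.1, 39.3]), np.float32(132.6))
scene 0.03 108 (array([677.6, 159.9]), array([21.1, 47.5]), np.float32(127.4))
scene 0.05 128 (array([677.2, 161.4]), array([22.1, 49.3]), np.float32(132.3))
scene 0.07 106 (array([680.5, 160.8]), array([17. , 46.9]), np.float32(124.3))
top 0.03 13 (array([655.1, 128. ]), array([ 2.2, 16.3]), np.float32(149.5))
top 0.05 13 (array([660.2, 125.8]), array([ 2.6, 21.5]), np.float32(161.5))
[0.67149598 0.15059387 0.115408  ]
```

View pics/c3.png

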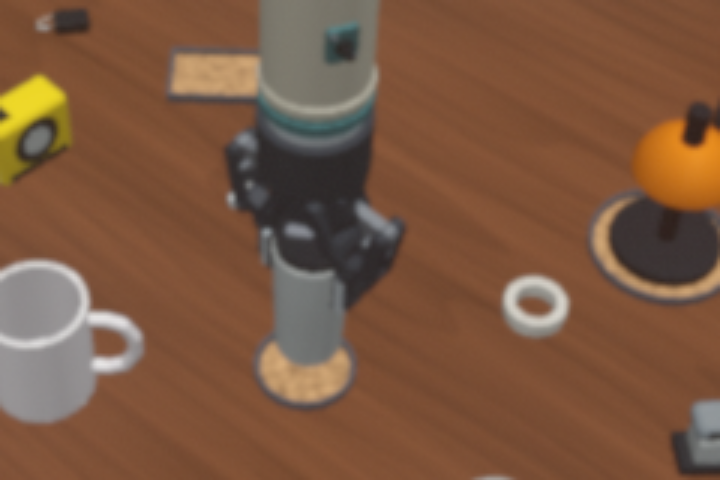

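The crop shows the tumbler upright over the small round tray at crop (305,360). It is centred to within a few mm. I'm lowering it.

Request:
step_arm --series '[{"grip": 1, "offset": [0.001, 0, -0.008], "yaw": 0}, {"grip": 1, "offset": [0.001, 0, -0.016], "yaw": 0}, {"grip": 1, "offset": [0.001, 0, -0.021], "yaw": 0}, {"grip": 1, "offset": [0.001, 0, -0.024], "yaw": 0}, {"grip": 1, "offset": [0.001, 0, -0.024], "yaw": 0}]'

```text
time: 14.48
tool_pos: [0.6723, 0.151, 0.091]
orientation: [[1.0, -0.0, -0.001], [-0.0, -1.0, -0.0], [-0.001, 0.0, -1.0]]
wrist_force: [-0.1, -0.2, -0.7]
grip_width: 0.653
finger_force: 54.0
```

Request:
step_arm --series '[{"grip": 1, "offset": [0, 0, -0.001], "yaw": 0}, {"grip": 1, "offset": [0, 0, -0.002], "yaw": 0}, {"grip": 1, "offset": [0, 0, -0.002], "yaw": 0}]'

```text
time: 14.85
tool_pos: [0.6725, 0.1511, 0.0893]
orientation: [[1.0, -0.0, 0.0], [-0.0, -1.0, -0.0], [0.0, 0.0, -1.0]]
wrist_force: [0.8, -0.2, -2.5]
grip_width: 0.651
finger_force: 54.0
```

Request:
step_arm --series '[{"grip": 1, "offset": [0, 0, -0.001], "yaw": 0}, {"grip": 1, "offset": [0, 0, -0.001], "yaw": 0}, {"grip": 1, "offset": [0, 0, -0.0015], "yaw": 0}, {"grip": 1, "offset": [0, 0, -0.0015], "yaw": 0}]'

```text
time: 15.35
tool_pos: [0.6731, 0.151, 0.0891]
orientation: [[1.0, -0.0, 0.002], [-0.0, -1.0, -0.0], [0.002, 0.0, -1.0]]
wrist_force: [-0.8, -1.1, 6.0]
grip_width: 0.657
finger_force: 54.1
```

Request:
step_arm --series '[{"grip": 0, "offset": [0, 0, 0], "yaw": 0}, {"grip": -0.4, "offset": [0, 0, 0], "yaw": 0}, {"grip": -0.6, "offset": [0, 0, 0], "yaw": 0}, {"grip": -0.8, "offset": [0, 0, 0], "yaw": 0}, {"grip": -1, "offset": [0, 0, 0], "yaw": 0}]' --force 20

```text
time: 15.98
tool_pos: [0.6724, 0.1511, 0.0876]
orientation: [[1.0, -0.0, -0.0], [-0.0, -1.0, -0.0], [-0.0, 0.0, -1.0]]
wrist_force: [0.3, -1.0, 0.2]
grip_width: 0.997
finger_force: 0.0
```

Request:
step_arm --series '[{"grip": -1, "offset": [0, 0, 0], "yaw": 0}, {"grip": -1, "offset": [0, 0, 0.02], "yaw": 0}, {"grip": -1, "offset": [0, 0, 0.05], "yaw": 0}, {"grip": -1, "offset": [0, 0, 0.1], "yaw": 0}, {"grip": -1, "offset": [0, 0, 0.1], "yaw": 0}]'

```text
time: 16.6
tool_pos: [0.6753, 0.1514, 0.1931]
orientation: [[1.0, -0.0, 0.01], [-0.0, -1.0, 0.001], [0.01, -0.001, -1.0]]
wrist_force: [0.3, -0.4, -0.1]
grip_width: 1.001
finger_force: 0.0
```

Request:
step_arm --series '[{"grip": -1, "offset": [-0.003, -0.052, 0], "yaw": -0.03}, {"grip": -1, "offset": [-0.006, -0.104, 0], "yaw": -0.06}, {"grip": -1, "offset": [-0.009, -0.156, 0], "yaw": -0.09}, {"grip": -1, "offset": [-0.012, -0.208, 0], "yaw": -0.122}, {"grip": -1, "offset": [-0.015, -0.26, 0], "yaw": -0.122}]'

```text
time: 17.23
tool_pos: [0.6568, -0.1104, 0.1868]
orientation: [[0.993, -0.122, -0.001], [-0.122, -0.993, 0.0], [-0.001, -0.0, -1.0]]
wrist_force: [0.7, 1.1, 0.2]
grip_width: 1.002
finger_force: 0.0
```

Request:
step_arm --series '[{"grip": -1, "offset": [-0.002, -0.052, 0], "yaw": 0}, {"grip": -0.7, "offset": [-0.002, -0.052, -0.04], "yaw": 0}, {"grip": -0.6, "offset": [-0.002, -0.052, -0.08], "yaw": 0}, {"grip": -0.6, "offset": [-0.002, -0.052, -0.08], "yaw": 0}]'

```text
time: 17.73
tool_pos: [0.6523, -0.1601, 0.1035]
orientation: [[0.992, -0.122, -0.009], [-0.122, -0.992, 0.003], [-0.009, -0.002, -1.0]]
wrist_force: [0.4, 0.2, 0.6]
grip_width: 0.798
finger_force: 0.0
```

Run:
```python
from h import *
for n in("top","scene"):
    p,d=read_camera(n); cv2.imwrite(f"pics/{n}4.png",p)
    for o in outline_of(n,"tumbler"):
        c=cloud(n,o['mask'],d); s=c[(c[:,2]>.11)&(c[:,2]<.127)]
        if len(s)>8: print(n,round(o['conf'],2),len(s),rect(s),np.median(s[:,2]).round(4))
print(get_state()['tool_pos'])
```

```text
top 0.78 482 (array([ 273.3, -272.8]), array([52.9, 53.9]), np.float32(61.6)) 0.1205
top 0.55 426 (array([669. , 148.2]), array([54. , 54.7]), np.float32(37.3)) 0.123
scene 0.96 516 (array([673.3, 150.9]), array([55.2, 56.2]), np.float32(97.0)) 0.1223
scene 0.65 214 (array([ 275.7, -269.7]), array([54.4, 55.4]), np.float32(2.2)) 0.1186
[ 0.65679212 -0.1611297   0.10972503]
```

View pics/scene4.png

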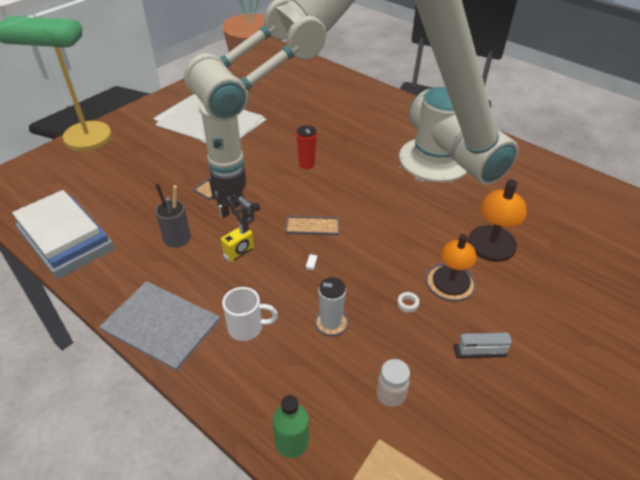

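The tumbler stands in its tray at scene (331,305), with the lid top at 123 mm. The gripper is over the tape at (237,243). Now I grip the tape.

Request:
step_arm --series '[{"grip": -0.6, "offset": [0, 0, -0.025], "yaw": 0}, {"grip": -0.6, "offset": [0, 0, -0.05], "yaw": 0}, {"grip": -0.6, "offset": [0, 0, -0.065], "yaw": 0}, {"grip": -0.6, "offset": [0, 0, -0.0695], "yaw": 0}, {"grip": -0.6, "offset": [0, 0, -0.0695], "yaw": 0}]'

```text
time: 18.55
tool_pos: [0.6561, -0.1611, 0.039]
orientation: [[0.993, -0.122, 0.001], [-0.122, -0.993, -0.001], [0.001, 0.0, -1.0]]
wrist_force: [-0.4, 0.1, -0.1]
grip_width: 0.8
finger_force: 0.0
```

Request:
step_arm --series '[{"grip": -0.3, "offset": [0, 0, 0], "yaw": 0}, {"grip": -0.1, "offset": [0, 0, 0], "yaw": 0}, {"grip": 0.05, "offset": [0, 0, 0], "yaw": 0}, {"grip": 0.3, "offset": [0, 0, 0], "yaw": 0}, {"grip": 1, "offset": [0, 0, 0], "yaw": 0}]' --force 50

```text
time: 19.18
tool_pos: [0.6559, -0.1614, 0.0391]
orientation: [[0.993, -0.122, 0.001], [-0.122, -0.993, -0.001], [0.001, 0.001, -1.0]]
wrist_force: [-0.6, -1.0, 4.7]
grip_width: 0.44
finger_force: 50.9
```

Request:
step_arm --series '[{"grip": 1, "offset": [0, 0, 0], "yaw": 0}, {"grip": 1, "offset": [0, 0, 0.005], "yaw": 0}, {"grip": 1, "offset": [0, 0, 0.015], "yaw": 0}, {"grip": 1, "offset": [0, 0, 0.03], "yaw": 0}]'

```text
time: 19.68
tool_pos: [0.6549, -0.1605, 0.0682]
orientation: [[0.993, -0.122, -0.002], [-0.122, -0.993, 0.001], [-0.002, -0.001, -1.0]]
wrist_force: [1.2, 0.9, -1.9]
grip_width: 0.438
finger_force: 50.3
```

Request:
step_arm --series '[{"grip": 1, "offset": [-0.02, 0, 0.03], "yaw": 0}, {"grip": 1, "offset": [-0.06, -0.02, 0.05], "yaw": 0.04}, {"grip": 1, "offset": [-0.085, -0.07, 0.05], "yaw": 0.08}, {"grip": 1, "offset": [-0.1, -0.125, 0.05], "yaw": 0.12}, {"grip": 1, "offset": [-0.115, -0.18, 0.05], "yaw": 0.175}]'

```text
time: 20.3
tool_pos: [0.5402, -0.3423, 0.1198]
orientation: [[0.998, 0.055, 0.002], [0.055, -0.998, -0.001], [0.002, 0.001, -1.0]]
wrist_force: [0.3, 0.5, -1.4]
grip_width: 0.441
finger_force: 50.5
```

Request:
step_arm --series '[{"grip": 1, "offset": [-0.012, -0.035, 0], "yaw": 0}, {"grip": 1, "offset": [-0.017, -0.059, 0], "yaw": 0}, {"grip": 1, "offset": [-0.017, -0.059, -0.03], "yaw": 0}, {"grip": 1, "offset": [-0.017, -0.059, -0.055], "yaw": 0}, {"grip": 1, "offset": [-0.017, -0.059, -0.055], "yaw": 0}]'

```text
time: 20.92
tool_pos: [0.5226, -0.3982, 0.0615]
orientation: [[0.999, 0.053, -0.003], [0.053, -0.999, 0.004], [-0.003, -0.004, -1.0]]
wrist_force: [0.5, -0.2, -1.4]
grip_width: 0.437
finger_force: 50.6
```

Run:
```python
from h import *
for n in("scene","top"):
    p,d=read_camera(n); cv2.imwrite(f"pics/{n}5.png",p)
    c=cloud(n,np.ones(d.shape,bool),d); x,y,z=c.T
    m=(np.hypot(x-.523,y+.4)<.07)
    for lo,hi in[(.03,.05),(.05,.07),(.08,.087)]:
        s=c[m&(z>lo)&(z<hi)]
        if len(s)>8: print(n,lo,len(s),rect(s))
a=cv2.imread("pics/scene5.png")[110:250,140:340]; b=cv2.imread("pics/top5.png")[180:320,400:600]
cv2.imwrite("pics/c5.png",np.vstack([cv2.resize(i,None,fx=2.1,fy=2.1) for i in(a,b)]))
print(get_state()['tool_pos'])
```

```text
scene 0.03 146 (array([ 529.8, -379.9]), array([39.6, 75.6]), np.float32(154.1))
scene 0.05 148 (array([ 528.9, -380.3]), array([35. , 75.8]), np.float32(155.9))
scene 0.08 120 (array([ 533.6, -397.6]), array([52.3, 54.7]), np.float32(51.8))
top 0.03 26 (array([ 525.9, -377.9]), array([ 8., 60.]), np.float32(1.7))
top 0.05 35 (array([ 527.8, -377.5]), array([ 7.8, 55.7]), np.float32(0.3))
top 0.08 31 (array([ 534.5, -381.5]), array([17.6, 52.9]), np.float32(165.5))
[ 0.52429868 -0.39982227  0.06408515]
```

View pics/c5.png

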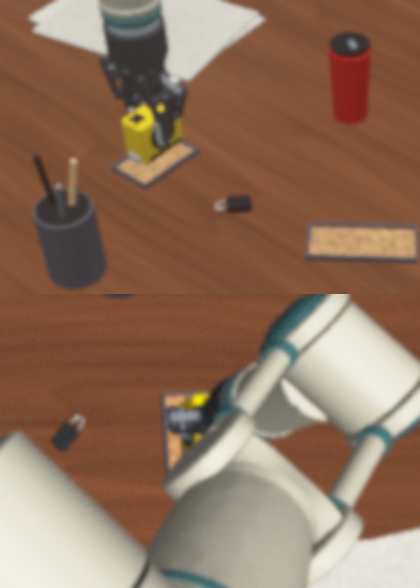

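The crop shows the tape measure over the short tray, aligned with the rim. I'm lowering it.

Request:
step_arm --series '[{"grip": 1, "offset": [-0.001, -0.001, -0.008], "yaw": 0}, {"grip": 1, "offset": [-0.001, -0.001, -0.015], "yaw": 0}, {"grip": 1, "offset": [-0.001, -0.001, -0.019], "yaw": 0}, {"grip": 1, "offset": [-0.001, -0.001, -0.021], "yaw": 0}, {"grip": 1, "offset": [-0.001, -0.001, -0.021], "yaw": 0}]'

```text
time: 21.65
tool_pos: [0.5226, -0.401, 0.0424]
orientation: [[0.999, 0.053, 0.0], [0.053, -0.999, -0.0], [0.0, 0.0, -1.0]]
wrist_force: [0.4, -0.2, -2.8]
grip_width: 0.434
finger_force: 50.6
```

Request:
step_arm --series '[{"grip": 1, "offset": [0, 0, -0.001], "yaw": 0}, {"grip": 1, "offset": [0, 0, -0.002], "yaw": 0}, {"grip": 1, "offset": [0, 0, -0.0025], "yaw": 0}, {"grip": 1, "offset": [0, 0, -0.0025], "yaw": 0}]'

```text
time: 22.15
tool_pos: [0.5227, -0.4011, 0.042]
orientation: [[0.999, 0.053, 0.001], [0.053, -0.999, -0.001], [0.001, 0.001, -1.0]]
wrist_force: [-2.6, 2.1, 9.1]
grip_width: 0.437
finger_force: 52.0
```

Request:
step_arm --series '[{"grip": 1, "offset": [0, 0, 0.001], "yaw": 0}, {"grip": 0.1, "offset": [0, 0, 0.001], "yaw": 0}, {"grip": -0.1, "offset": [0, 0, 0.001], "yaw": 0}, {"grip": -0.3, "offset": [0, 0, 0.001], "yaw": 0}, {"grip": -0.5, "offset": [0, 0, 0.001], "yaw": 0}]' --force 20

```text
time: 22.78
tool_pos: [0.5225, -0.401, 0.0406]
orientation: [[0.999, 0.053, -0.0], [0.053, -0.999, 0.0], [-0.0, -0.0, -1.0]]
wrist_force: [0.3, 0.1, -0.4]
grip_width: 0.751
finger_force: 0.0
```

Request:
step_arm --series '[{"grip": -0.5, "offset": [0, 0, 0.01], "yaw": 0}, {"grip": -0.5, "offset": [0, 0, 0.04], "yaw": 0}, {"grip": -0.5, "offset": [0, 0, 0.1], "yaw": 0}, {"grip": -0.5, "offset": [0, 0, 0.16], "yaw": 0}, {"grip": -0.5, "offset": [0, 0, 0.2], "yaw": 0}]'

```text
time: 23.4
tool_pos: [0.5231, -0.4015, 0.2453]
orientation: [[0.999, 0.053, 0.004], [0.053, -0.999, -0.004], [0.004, 0.004, -1.0]]
wrist_force: [-0.3, 0.7, -0.5]
grip_width: 0.747
finger_force: 0.0
```

Request:
step_arm --series '[{"grip": -0.5, "offset": [0, 0.056, 0], "yaw": 0.15}, {"grip": -0.5, "offset": [0, 0.112, 0], "yaw": 0.3}, {"grip": -0.5, "offset": [0, 0.168, 0], "yaw": 0.45}, {"grip": -0.5, "offset": [0, 0.224, 0], "yaw": 0.6}, {"grip": -0.5, "offset": [0, 0.28, 0], "yaw": 0.75}]'

```text
time: 24.02
tool_pos: [0.5223, -0.1192, 0.2418]
orientation: [[0.691, 0.722, 0.002], [0.722, -0.691, -0.0], [0.001, 0.002, -1.0]]
wrist_force: [0.7, -0.3, 0.2]
grip_width: 0.751
finger_force: 0.0
```

Run:
```python
from h import *
for n in("scene","top"):
    p,d=read_camera(n)
    for o in outline_of(n,"tape")[:1]:
        c=cloud(n,o['mask'],d)
        for lo,hi in [(.03,.05),(.06,.07)]:
            s=c[(c[:,2]>lo)&(c[:,2]<hi)]
            if len(s)>8: print(n,round(o['conf'],2),len(s),rect(s),np.median(s[:,2]).round(4))
    # arm profile: radial distance from base vs min height of arm points in the arm's vertical plane
    c=cloud(n,d>0,d); T=get_state()['tool_pos']; r=np.hypot(T[0],T[1]); e=T[:2]/r
    a=c[:,:2]@e; b=np.abs(c[:,:2]@[-e[1],e[0]]); m=(b<.13)&(c[:,2]>.17)
    print(n,T,[(round(k,2),np.percentile(c[m&(abs(a-k)<.025),2],1).round(3) if (m&(abs(a-k)<.025)).sum()>20 else None) for k in np.arange(.2,r,.05)])
```

```text
scene 0.66 154 (array([ 528.9, -383.1]), array([35.2, 73.9]), np.float32(158.3)) 0.0405
scene 0.66 180 (array([ 524.2, -394.6]), array([34.5, 67.8]), np.float32(3.4)) 0.0638
scene [ 0.52162163 -0.11563554  0.24187121] [(np.float64(0.2), None), (np.float64(0.25), None), (np.float64(0.3), None), (np.float64(0.35), None), (np.float64(0.4), None), (np.float64(0.45), None), (np.float64(0.5), np.float64(0.239))]
top 0.55 83 (array([ 514.9, -386.6]), array([25.5, 75.1]), np.float32(24.8)) 0.0397
top 0.55 428 (array([ 521.1, -399.9]), array([40.4, 71.1]), np.float32(3.8)) 0.0655
top [ 0.52262147 -0.12023248  0.24176386] [(np.float64(0.2), np.float64(0.725)), (np.float64(0.25), np.float64(0.697)), (np.float64(0.3), np.float64(0.656)), (np.float64(0.35), np.float64(0.652)), (np.float64(0.4), np.float64(0.621)), (np.float64(0.45), np.float64(0.334)), (np.float64(0.5), np.float64(0.296))]
```

The tape stands in its tray with its top at 64.5 mm, centred and aligned. The forearm is well above the lamps. Continuing to the stapler.

Request:
step_arm --series '[{"grip": -0.5, "offset": [0, 0.056, 0], "yaw": 0.15}, {"grip": -0.5, "offset": [0, 0.112, 0], "yaw": 0.3}, {"grip": -0.5, "offset": [0, 0.168, 0], "yaw": 0.45}, {"grip": -0.5, "offset": [0, 0.224, 0], "yaw": 0.6}, {"grip": -0.5, "offset": [0, 0.28, 0], "yaw": 0.75}]'

```text
time: 24.85
tool_pos: [0.5236, 0.1592, 0.2413]
orientation: [[0.016, 1.0, 0.002], [1.0, -0.016, -0.001], [-0.001, 0.002, -1.0]]
wrist_force: [-0.5, 0.3, 0.0]
grip_width: 0.748
finger_force: 0.0
```

Request:
step_arm --series '[{"grip": -0.5, "offset": [0, 0.056, 0], "yaw": 0.15}, {"grip": -0.5, "offset": [0, 0.112, 0], "yaw": 0.3}, {"grip": -0.5, "offset": [0, 0.168, 0], "yaw": 0.45}, {"grip": -0.5, "offset": [0, 0.224, 0], "yaw": 0.6}, {"grip": -0.5, "offset": [-0.001, 0.282, 0], "yaw": 0.751}]'

```text
time: 25.48
tool_pos: [0.5234, 0.4415, 0.2409]
orientation: [[-0.67, 0.742, 0.002], [0.742, 0.67, -0.0], [-0.001, 0.001, -1.0]]
wrist_force: [1.0, 0.4, -0.3]
grip_width: 0.749
finger_force: 0.0
```

Request:
step_arm --series '[{"grip": -0.5, "offset": [0, 0, 0], "yaw": 0}, {"grip": -0.5, "offset": [0, 0, -0.05], "yaw": 0}, {"grip": -0.5, "offset": [0, 0, -0.1], "yaw": 0}, {"grip": -0.5, "offset": [0, 0, -0.13], "yaw": 0}, {"grip": -0.5, "offset": [0, 0, -0.13], "yaw": 0}]'

```text
time: 26.1
tool_pos: [0.5213, 0.438, 0.108]
orientation: [[-0.667, 0.745, -0.005], [0.745, 0.667, -0.004], [0.0, -0.006, -1.0]]
wrist_force: [-0.1, -0.4, 0.7]
grip_width: 0.751
finger_force: 0.0
```

Run:
```python
from h import *
p,d=read_camera("scene"); cv2.imwrite("pics/scene6.png",p)
q,_=read_camera("top")
cv2.imwrite("pics/c6.png",np.hstack([cv2.resize(p[220:380,380:580],None,fx=2,fy=2),cv2.resize(q[160:320,80:260],None,fx=2,fy=2)]))
print(get_state()['tool_pos'])
```

```text
[0.52312557 0.44020325 0.1118661 ]
```

View pics/c6.png

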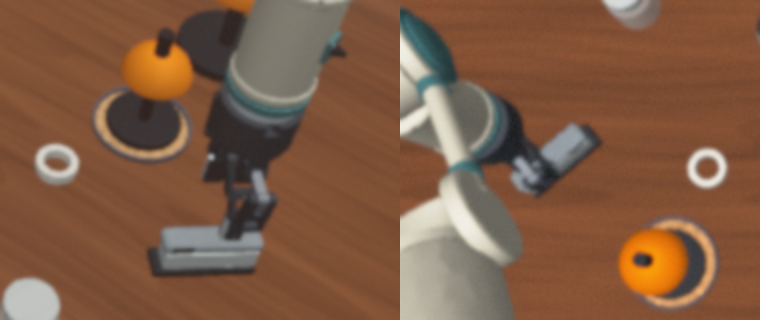

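The crop shows the open fingers straddling the stapler at right angles to its length, and the lamp standing in its tray. Descending and gripping.

Request:
step_arm --series '[{"grip": -0.5, "offset": [-0.001, 0, -0.03], "yaw": 0}, {"grip": -0.5, "offset": [-0.001, 0, -0.055], "yaw": 0}, {"grip": -0.5, "offset": [-0.001, 0, -0.07], "yaw": 0}, {"grip": -0.5, "offset": [-0.001, 0, -0.0745], "yaw": 0}, {"grip": -0.5, "offset": [-0.001, 0, -0.0745], "yaw": 0}]'

```text
time: 26.82
tool_pos: [0.5212, 0.4413, 0.0373]
orientation: [[-0.669, 0.743, 0.001], [0.743, 0.669, 0.001], [-0.0, 0.002, -1.0]]
wrist_force: [-0.3, -0.4, -0.2]
grip_width: 0.748
finger_force: 0.0
```

Request:
step_arm --series '[{"grip": -0.1, "offset": [0, 0, 0], "yaw": 0}, {"grip": 0.1, "offset": [0, 0, 0], "yaw": 0}, {"grip": 0.25, "offset": [0, 0, 0], "yaw": 0}, {"grip": 0.4, "offset": [0, 0, 0], "yaw": 0}, {"grip": 1, "offset": [0, 0, 0], "yaw": 0}]' --force 50

```text
time: 27.45
tool_pos: [0.5205, 0.4411, 0.0368]
orientation: [[-0.669, 0.743, 0.0], [0.743, 0.669, 0.0], [-0.0, 0.0, -1.0]]
wrist_force: [-1.4, -0.4, 4.0]
grip_width: 0.319
finger_force: 49.8
```

Request:
step_arm --series '[{"grip": 1, "offset": [0, 0, 0], "yaw": 0}, {"grip": 1, "offset": [0, 0, 0.005], "yaw": 0}, {"grip": 1, "offset": [0, 0, 0.02], "yaw": 0}, {"grip": 1, "offset": [0, 0, 0.04], "yaw": 0}]'

```text
time: 27.95
tool_pos: [0.5202, 0.4408, 0.0765]
orientation: [[-0.669, 0.743, -0.001], [0.743, 0.669, -0.001], [0.0, -0.001, -1.0]]
wrist_force: [-0.3, -0.5, -1.6]
grip_width: 0.319
finger_force: 49.3
```

Request:
step_arm --series '[{"grip": 1, "offset": [0, 0, 0.055], "yaw": 0}, {"grip": 1, "offset": [0, 0, 0.11], "yaw": 0}, {"grip": 1, "offset": [0, -0.02, 0.15], "yaw": 0}, {"grip": 1, "offset": [-0.004, -0.07, 0.16], "yaw": 0}, {"grip": 1, "offset": [-0.01, -0.12, 0.16], "yaw": 0}]'

```text
time: 28.58
tool_pos: [0.511, 0.3203, 0.2386]
orientation: [[-0.67, 0.742, 0.004], [0.742, 0.67, 0.001], [-0.002, 0.004, -1.0]]
wrist_force: [-0.0, -0.3, -2.0]
grip_width: 0.314
finger_force: 49.8
```

Request:
step_arm --series '[{"grip": 1, "offset": [-0.005, -0.055, 0], "yaw": -0.01}, {"grip": 1, "offset": [-0.01, -0.11, 0], "yaw": -0.02}, {"grip": 1, "offset": [-0.015, -0.165, 0], "yaw": -0.03}, {"grip": 1, "offset": [-0.02, -0.22, 0], "yaw": -0.04}, {"grip": 1, "offset": [-0.027, -0.275, 0], "yaw": -0.058}]'

```text
time: 29.2
tool_pos: [0.4832, 0.0443, 0.2372]
orientation: [[-0.625, 0.781, 0.002], [0.781, 0.625, -0.0], [-0.001, 0.001, -1.0]]
wrist_force: [0.8, -1.4, -1.3]
grip_width: 0.32
finger_force: 49.8
```

Request:
step_arm --series '[{"grip": 1, "offset": [-0.008, -0.055, 0], "yaw": 0}, {"grip": 1, "offset": [-0.016, -0.105, 0], "yaw": 0}, {"grip": 1, "offset": [-0.0195, -0.131, -0.05], "yaw": 0}, {"grip": 1, "offset": [-0.0195, -0.131, -0.105], "yaw": 0}, {"grip": 1, "offset": [-0.0195, -0.131, -0.14], "yaw": 0}]'

```text
time: 29.82
tool_pos: [0.4628, -0.0852, 0.0949]
orientation: [[-0.624, 0.782, -0.002], [0.782, 0.624, 0.001], [0.001, -0.001, -1.0]]
wrist_force: [0.0, -0.4, -2.2]
grip_width: 0.323
finger_force: 49.8
```

Request:
step_arm --series '[{"grip": 1, "offset": [0, 0, -0.025], "yaw": 0}, {"grip": 1, "offset": [0, 0, -0.035], "yaw": 0}, {"grip": 1, "offset": [0, 0, -0.035], "yaw": 0}]'

```text
time: 30.2
tool_pos: [0.4641, -0.085, 0.0616]
orientation: [[-0.625, 0.781, -0.0], [0.781, 0.625, 0.0], [0.0, 0.0, -1.0]]
wrist_force: [0.6, -0.5, -2.6]
grip_width: 0.317
finger_force: 49.8
```

Run:
```python
from h import *
print(get_state()['tool_pos'])
for n in("scene","top"):
    p,d=read_camera(n); cv2.imwrite(f"pics/{n}7.png",p)
    for o in outline_of(n,"stapler")[:1]:
        c=cloud(n,o['mask'],d)
        for lo,hi in[(.027,.042),(.045,.07),(.07,.085)]:
            s=c[(c[:,2]>lo)&(c[:,2]<hi)]
            if len(s)>8: print(n,round(o['conf'],2),lo,len(s),rect(s))
a=cv2.imread("pics/scene7.png")[170:270,260:380]; b=cv2.imread("pics/top7.png")[210:310,310:430]
cv2.imwrite("pics/c7.png",np.hstack([cv2.resize(i,None,fx=3.3,fy=3.3) for i in(a,b)]))
```

```text
[ 0.4641431  -0.08500332  0.06156093]
scene 0.89 0.027 222 (array([478.3, -78.2]), array([ 35., 109.]), np.float32(116.2))
scene 0.89 0.045 226 (array([473.9, -73. ]), array([ 18.4, 101. ]), np.float32(132.0))
scene 0.89 0.07 233 (array([464.5, -81.2]), array([ 32.6, 100.7]), np.float32(128.8))
top 0.69 0.027 29 (array([439.7, -54.9]), array([24.7, 33.8]), np.float32(42.6))
top 0.69 0.07 114 (array([439.9, -54.8]), array([23.8, 28.4]), np.float32(44.2))
```

View pics/c7.png

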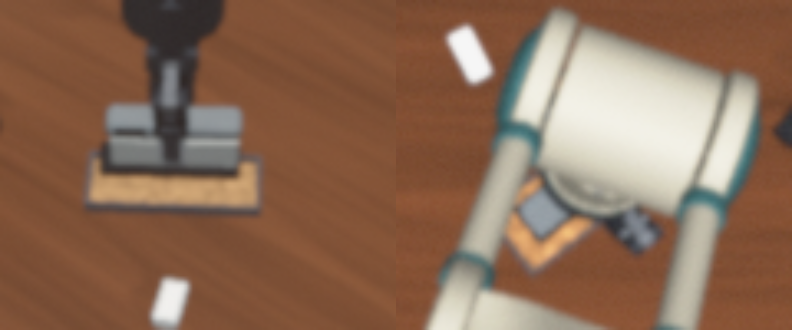

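The crop shows the stapler over the long tray, parallel to it and centred. Lowering.

Request:
step_arm --series '[{"grip": 1, "offset": [0, 0, -0.008], "yaw": 0}, {"grip": 1, "offset": [0, 0, -0.015], "yaw": 0}, {"grip": 1, "offset": [0, 0, -0.019], "yaw": 0}, {"grip": 1, "offset": [0, 0, -0.021], "yaw": 0}, {"grip": 1, "offset": [0, 0, -0.021], "yaw": 0}]'

```text
time: 31.02
tool_pos: [0.464, -0.085, 0.0402]
orientation: [[-0.625, 0.781, -0.0], [0.781, 0.625, 0.0], [0.0, -0.0, -1.0]]
wrist_force: [0.6, 0.1, -2.8]
grip_width: 0.322
finger_force: 49.9
```

Request:
step_arm --series '[{"grip": 1, "offset": [0, 0, -0.001], "yaw": 0}, {"grip": 1, "offset": [0, 0, -0.002], "yaw": 0}, {"grip": 1, "offset": [0, 0, -0.002], "yaw": 0}]'

```text
time: 31.4
tool_pos: [0.4642, -0.085, 0.0397]
orientation: [[-0.625, 0.781, 0.001], [0.781, 0.625, -0.0], [-0.001, 0.001, -1.0]]
wrist_force: [-3.6, 0.2, 10.6]
grip_width: 0.322
finger_force: 51.3
```

Request:
step_arm --series '[{"grip": 1, "offset": [0, 0, 0.001], "yaw": 0}, {"grip": 0.3, "offset": [0, 0, 0.001], "yaw": 0}, {"grip": 0.1, "offset": [0, 0, 0.001], "yaw": 0}, {"grip": -0.1, "offset": [0, 0, 0.001], "yaw": 0}, {"grip": -0.3, "offset": [0, 0, 0.001], "yaw": 0}]' --force 20

```text
time: 32.02
tool_pos: [0.464, -0.0849, 0.0392]
orientation: [[-0.625, 0.781, -0.0], [0.781, 0.625, 0.0], [0.0, 0.0, -1.0]]
wrist_force: [-0.6, 0.8, 0.4]
grip_width: 0.647
finger_force: 0.0
```

Request:
step_arm --series '[{"grip": -0.4, "offset": [0, 0, 0.01], "yaw": 0}, {"grip": -0.4, "offset": [0, 0, 0.04], "yaw": 0}, {"grip": -0.4, "offset": [0, 0, 0.1], "yaw": 0}, {"grip": -0.4, "offset": [0, 0, 0.16], "yaw": 0}, {"grip": -0.4, "offset": [0, 0, 0.22], "yaw": 0}]'

```text
time: 32.65
tool_pos: [0.4636, -0.0848, 0.2621]
orientation: [[-0.625, 0.781, 0.001], [0.781, 0.625, -0.0], [-0.001, 0.001, -1.0]]
wrist_force: [0.9, 0.3, 0.5]
grip_width: 0.699
finger_force: 0.0
```

Request:
step_arm --series '[{"grip": -0.4, "offset": [-0.02, -0.05, 0.0], "yaw": 0}, {"grip": -0.4, "offset": [-0.04, -0.1, 0], "yaw": 0}, {"grip": -0.4, "offset": [-0.06, -0.15, 0], "yaw": 0}, {"grip": -0.4, "offset": [-0.08, -0.2, 0], "yaw": 0}, {"grip": -0.4, "offset": [-0.1, -0.25, 0], "yaw": 0}]'

```text
time: 33.28
tool_pos: [0.3631, -0.3363, 0.2602]
orientation: [[-0.625, 0.781, 0.001], [0.781, 0.625, -0.001], [-0.001, 0.0, -1.0]]
wrist_force: [0.5, 0.3, -0.4]
grip_width: 0.702
finger_force: 0.0
```

Run:
```python
from h import *
print(get_state()['tool_pos'])
for n in("scene","top"):
    p,d=read_camera(n); cv2.imwrite(f"pics/{n}8.png",p)
    for th,bs in(("stapler",[(.008,.018),(.05,.058)]),("tape",[(.06,.068)]),("tumbler",[(.115,.127)]),("lamp",[(.01,.02),(.11,.125)]),("jar",[(.08,.09)]),("mug",[(.08,.095)])):
      for o in outline_of(n,th)[:2]:
        c=cloud(n,o['mask'],d)
        for lo,hi in bs:
            s=c[(c[:,2]>lo)&(c[:,2]<hi)]
            if len(s)>20: print(n,th,round(o['conf'],2),lo,len(s),rect(s),np.median(s[:,2]).round(4))
```

```text
[ 0.36309184 -0.3363243   0.26017729]
scene stapler 0.56 0.008 179 (array([469.6, -81.9]), array([ 33.6, 107.2]), np.float32(127.0)) 0.0125
scene stapler 0.56 0.05 262 (array([464.7, -81.1]), array([31.6, 96.9]), np.float32(129.4)) 0.0538
scene tape 0.72 0.06 198 (array([ 522.7, -398.1]), array([41.4, 72.4]), np.float32(5.1)) 0.0639
scene tumbler 0.97 0.115 443 (array([672.1, 150.1]), array([51.7, 55.3]), np.float32(50.0)) 0.1227
scene tumbler 0.87 0.115 183 (array([ 274.1, -270.3]), array([53.2, 58.1]), np.float32(15.7)) 0.1193
scene lamp 0.96 0.01 1146 (array([216.4, 306.4]), array([118.8, 121.8]), np.float32(176.1)) 0.0159
scene lamp 0.96 0.11 142 (array([282.6, 333.7]), array([106.4, 140.2]), np.float32(22.3)) 0.1203
scene lamp 0.58 0.01 56 (array([683.8, 161.1]), array([15.9, 44.1]), np.float32(129.6)) 0.0147
scene lamp 0.58 0.11 471 (array([672.3, 151.5]), array([56. , 56.5]), np.float32(92.8)) 0.1222
scene jar 0.76 0.08 544 (array([728.1, 353.9]), array([50.9, 52.1]), np.float32(35.2)) 0.085
scene mug 0.82 0.08 311 (array([803.9,  13.4]), array([74.9, 77. ]), np.float32(77.6))
[... 448 characters left out ...]
 array([50.9, 54.1]), np.float32(139.2)) 0.1209
top lamp 0.97 0.01 325 (array([390.6, 274.2]), array([55.9, 88.4]), np.float32(172.7)) 0.0148
top lamp 0.97 0.11 543 (array([392.4, 290. ]), array([64.4, 66.8]), np.float32(91.1)) 0.1173
top lamp 0.61 0.01 634 (array([224.4, 282.1]), array([ 74.8, 119.3]), np.float32(24.2)) 0.0162
top lamp 0.61 0.11 67 (array([217.3, 299.2]), array([ 98.4, 106.3]), np.float32(27.7)) 0.1221
top jar 0.78 0.08 346 (array([726.8, 352.4]), array([50.3, 52.5]), np.float32(46.2)) 0.0852
top mug 0.62 0.08 225 (array([802.9,  12.1]), array([74.5, 76.3]), np.float32(170.0)) 0.0889
top mug 0.54 0.08 352 (array([726.8, 352.4]), array([50.3, 52.5]), np.float32(46.2)) 0.0852
```

View pics/scene8.png

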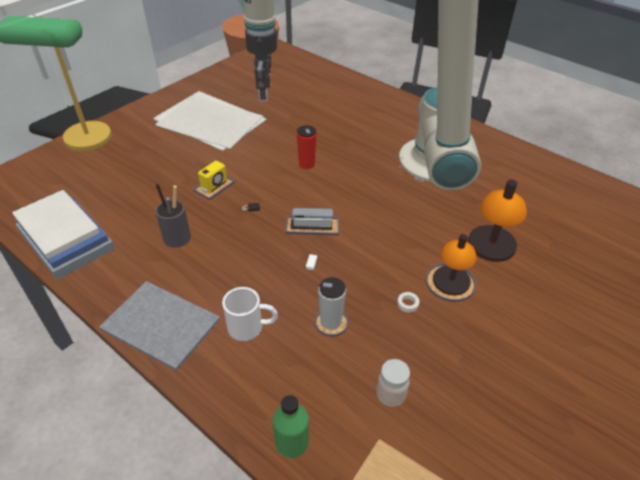

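View pics/top8.png

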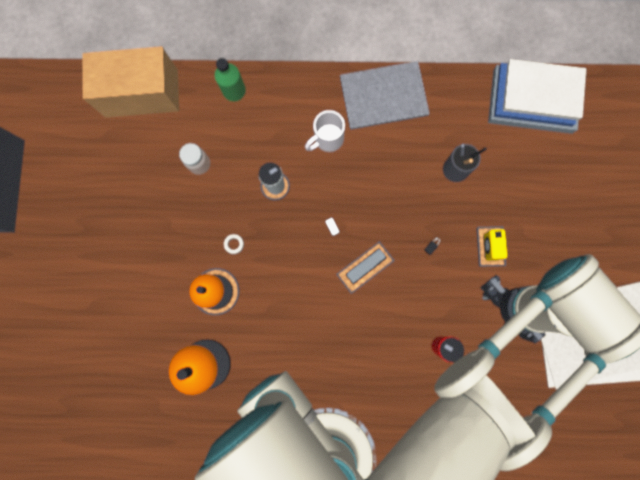

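All four are in their trays, upright and at cork height: lamp at top (210,292), tumbler (272,180), tape (494,244), stapler (365,267). The jar and mug have not moved, and the arm is clear.

```bash
python3 -c "
from bench import *
print(sign_off())"
```

```text
the job is handed in; nothing more can be done
None
```

The lamp, steel tumbler, tape measure and stapler each stand upright in their own trays, set down in that order. The jar and mug were left where they were, and the job was handed in at about 34 s of the 122 s allowed.

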